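Unscrew the cheese press

ROBOT

A 6-joint arm with a two-finger parallel gripper is mounted at the origin on a cart in front of the work surface, level with it; the furniture and walls round the work are solid. World frame = base frame: x ahead of the robot, y to its left, z up, the work surface at z = 0. Lengths are in m, angles in rad, forces in N, time in s.
With the tool pointing down it reaches from about 0.25 to 0.725 m from the base axis. Payload 4 kg.
Tool frame: the origin (TCP) lies midway between the tips of the shut fingers; the grasp point (between the pads) lies 19 mm behind it; z points along the fingers, y is the line along which they close (so a half turn about z gives the same grasp; the last joint's range is limited). The gripper opens to 85 mm and grips with 20 to 120 N. Pads are 22 mm wide; open, the fingers measure 114 mm over their backs; the gripper's body (76 mm by 85 mm) begins 54 mm behind the grasp point. The pads swing forward as they close: fully open they stand 13 mm farther back than shut.
Start: joints at [-1.22, 0.241, 0.005, 1.335, 0, 1.571], TCP at [0.172, -0.47, 0.231] pointing down, gripper open.
Joint ranges: [-2.72, 2.72], [-1.05, 1.87], [-1.09, 1.28], [-1.99, 2.15], [-1.42, 1.44], [-3.14, 3.14]. Speed limits (rad/s): [2.79, 2.79, 3.14, 3.14, 3.14, 3.14].

INTERFACE

Orientations are given as a unit quaternion [x, y, z, w].
In Python, from workcell import bot gives the robot as it stands.
- The arm moves only by the tool move_arm, never from a script. Its argument "motion" is a list of rows, each an object of numbers: "x", "y", "z": the shift along the tool's x, y, z in cm; "yaw": the turn about the tool's z in degrees. A call has 1 to 20 rows; each row is the pose to reach, as a shift and turn from the pose commanded when the call began, along the tool's axes at that moment; what a row does not reach only later rows make up. A row lasts 1/8 s, in which the tool goes at most 62.5 mm and 10.7 degrees, less where a joint would pass 70% of its speed; a pose out of reach is approached as far as the arm can. A call with a gripper value outside its range is refused whole. "gripper" is the opening, from -1 (shut) to 1 (fully open), set as the call begins (left out, the last holds). The fingers move at their own pace and stop on an object; the grip force is fixed at half the most. Time passes only in rows, so rows that repeat a pose let the fingers close. It gives the time, the measured TCP pose, the force, the opening and the grip force at its end, in the units of the state.
- bot.get_obs(): the state, without advancing time (a new reading comes with each control period).
- bot.camera(name): name is "side" or "top" or "wrist"; returns the picture (400x640x3 uint8, blue, green, red); there is no depth.
- bot.camera_model(name): a dict with "K" (3x3 intrinsics, pixels), "world_from_camera" (4x4, takes a point from camera to world coordinates). Camera axes: x right, y down, z forward; pixel columns grow to the right and rows downward; lengths in m; the calibration is good to about 2 mm. A picture is of the moment at which its call begins: read the wrist's pose just before it. camera_model takes no time and is no camera call; for the wrist camera it gives the pose at the moment of the call.
- bot.job_done(): hands the job in; it is judged then, once.
Trained networks look in the newest picture that a camera, given by its name, has taken for a name from the list of things; names that differ only in an ending like _2 or _b are one class to them, and where a whole thing is asked for, a point or a joint stands for the part that bears it (a point fixed in the world has none). Each returns a list of dicts, best first, with "score" (0 to 1); they miss things now and then, are a little off and sometimes report something else, mostly with a low value. They report only what shows in the picture. A call takes as long as a camera call.
- bot.cut_out(camera, name): "mask" (400x640 bool, what is visible of it) and "centre" ([row, column] in pixels, amid what is visible of it).
The state is a dict: "clock": time; "joint_pos": joint angles; "joint_vel": joint speeds; "tau": joint torques, N m; "eef_pos": TCP position; "tool_rot": TCP orientation; "ft_force": force on the tool from outside, world axes, zero at the start; "ft_torque": the same for the moment, N m; "grip_width": finger opening in m; "grasp_force": force on a finger pad.
Only numpy, scipy, OpenCV 4.12 (cv2) and the standard library are available. Lean on these libraries where they do the work, as an engineer would, in place of code of your own. Each camera call takes 0.05 s, during which the arm holds its last target. There are 200 camera calls.

TASK

Two small screw presses stand on the counter, each with a red handwheel on top. Free the block of white cheese: turn the handwheel of its press counterclockwise, letting your hand rise with the screw, until the plate is fully up at its stop, then let go. Leave the press that holds the orange-brown focaccia as it is.

Things in the scene. Friction and masses are not known exactly. Their poses are not given: they have to be found in the camera images.
- cheese_wheel_center (a point): centre (the grip point) of the red handwheel on the cheese press, on its vertical axis, at rim mid-height, 160 mm above the counter at joint 0. Round smooth rim, 52 mm diameter, 16 mm high, held across at any yaw. Fixed crossbar 26 x 126 mm below it (top at 121 mm, boss 126 mm). Press fixed, base 150 x 130 mm; under its plate a white cheese block, 73 x 89 x 43 mm.
- cheese_wheel (a joint): turn of the cheese press's wheel, rad: 0 = plate down, grows counterclockwise seen from above, 1.3 = fully up (hard stop). Steep screw: wheel and plate rise 16 mm per rad, 21 mm in all, and the hand must rise too. Takes about 0.2 N m, stays where left; starts at 0 to 0.15.
- bread_wheel_center (a point): centre (the grip point) of the red handwheel on the focaccia press, on its vertical axis, at rim mid-height, 160 mm above the counter at joint 0. Round smooth rim, 52 mm diameter, 16 mm high, held across at any yaw. Fixed crossbar 26 x 126 mm below it (top at 121 mm, boss 126 mm). Press fixed, base 150 x 130 mm; under its plate an orange-brown focaccia piece, 65 x 130 x 42 mm.
- bread_wheel (a joint): turn of the focaccia press's wheel, rad: 0 = plate down, grows counterclockwise seen from above, 1.3 = fully up (hard stop). Steep screw: wheel and plate rise 16 mm per rad, 21 mm in all, and the hand must rise too. Takes about 0.2 N m, stays where left; starts at 0 to 0.15. To be left as it is.

How it is judged:
At the end, for the whole second after the job is handed in: the cheese press's wheel is turned to at least 1.1 rad of its 1.3 rad (within about 11 degrees of the upper stop) and stays there at rest; the focaccia press's wheel is still below 0.35 rad (value of joint cheese_wheel above 1.1 rad and value of joint bread_wheel below 0.35 rad and velocity of joint cheese_wheel between -0.1 and 0.1 rad/s); the robot touches nothing.
It fails at once if the focaccia press was opened (value of joint bread_wheel above 0.4 rad).
It also fails if it takes over 35 s, if anything falls off the work surface, if the arm or the gripper's body presses on something with over 40 N, if the wrist force passes 120 N, or if a joint passes its speed limit or range.

## Working session

There is one attempt and no reset: what is moved stays moved. The work goes in short steps, Python scripts to look and compute and a tool call to move; the robot and the scene stay as the last step left them, time stands still between calls to the robot, and variables do not carry over. Pictures are saved under pics/ and viewed, at most 10 in all, crops included, and the job is handed in when it is done.

Besides the shell and the picture viewer there is one more tool, called after "Emit:" as name(argument=value, ...) on one line, values as JSON. move_arm: Moves the arm, as the interface text tells. Its arguments: {"type":"object","properties":{"motion":{"type":"array"},"gripper":{"type":"number"}},"required":["motion"]}

```bash
mkdir -p pics; cat > h.py <<'E'
import numpy as np,cv2
from workcell import bot
def ray(m,r,c):
    K=np.array(m["K"]);T=np.array(m["world_from_camera"])
    d=T[:3,:3]@np.linalg.solve(K,[c,r,1.]);return T[:3,3],d
def atz(m,r,c,z):
    o,d=ray(m,r,c);return o+d*(z-o[2])/d[2]
E
python3 - <<'E'
from h import *
ims=[]
for n in("top","side"):
    im=bot.camera(n);ims.append(im);m=bot.camera_model(n)
    print(n,np.round(np.array(m["world_from_camera"])[:3,3],3))
    for t in("cheese_wheel_center","bread_wheel_center"):
        for d in bot.cut_out(n,t)[:3]:
            r,c=d["centre"];print(t,round(d["score"],2),r,c,d["mask"].sum(),np.round(atz(m,r,c,.165),3))
cv2.imwrite("pics/a.png",cv2.resize(np.vstack(ims),(480,600)))
o=bot.get_obs();print(o["eef_pos"],o["tool_rot"],o["clock"])
E
```

```text
top [0.311 0.007 1.313]
cheese_wheel_center 0.52 198.2 231.9 132 [0.467 0.201 0.165]
bread_wheel_center 0.8 202.3 406.7 363 [ 0.467 -0.228  0.165]
side [0.154 0.663 0.659]
cheese_wheel_center 0.89 277.8 275.6 696 [0.468 0.202 0.165]
cheese_wheel_center 0.63 166.2 366.1 308 [ 0.481 -0.239  0.165]
bread_wheel_center 0.63 165.4 366.0 317 [ 0.483 -0.243  0.165]
[ 0.17174772 -0.4693544   0.23097831] [ 9.84658822e-01  1.74490304e-01 -5.29186373e-05 -3.67196175e-04] 0.3
```

View pics/a.png

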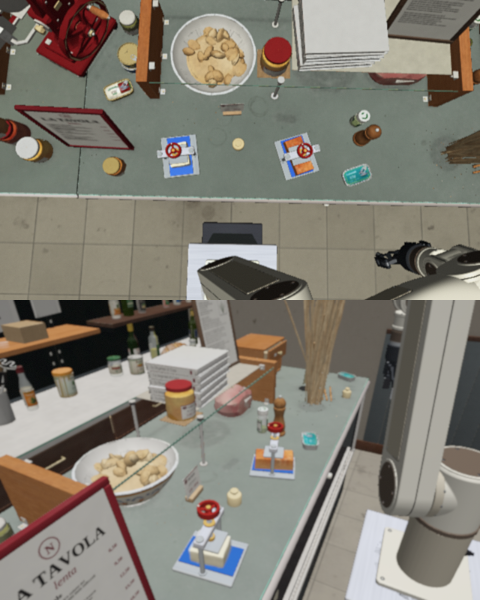

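Cheese wheel is at about (0.467, 0.201), in the top view at the left press (173,150 in the shrunk picture). Both cameras agree. A sign stands further left, and a glass edge runs behind at x≈0.65, so I approach at 0.27 m height.

Emit:
move_arm(motion=[{"z": -4}, {"x": 4, "y": -4.2, "z": -4}, {"x": 8, "y": -8.4, "z": -4}, {"x": 12, "y": -12.6, "z": -4}, {"x": 16, "y": -16.8, "z": -4}, {"x": 20, "y": -21, "z": -4}, {"x": 24, "y": -25.2, "z": -4}, {"x": 28, "y": -29.3, "z": -4}, {"x": 32, "y": -33.5, "z": -4}, {"x": 36, "y": -37.7, "z": -4}, {"x": 40, "y": -41.9, "z": -4}, {"x": 44, "y": -46, "z": -4}, {"x": 47.5, "y": -50, "z": -4}, {"x": 50.7, "y": -53, "z": -4}, {"x": 50.7, "y": -53, "z": -4}, {"x": 50.7, "y": -53, "z": -4}], gripper=1)

```text
invalid input at $.motion[0]: expected keys x, y, z, yaw
```

```bash
python3 - <<'E'
from h import *
o=bot.get_obs();m=bot.camera_model("wrist");im=bot.camera("wrist")
print(o["clock"],o["eef_pos"],o["tool_rot"],o["joint_pos"],o["ft_force"])
for d in bot.cut_out("wrist","cheese_wheel_center")[:2]:
    r,c=d["centre"];ys,xs=np.nonzero(d["mask"])
    e=cv2.fitEllipse(cv2.convexHull(np.c_[xs,ys].astype(np.int32)))
    for z in(.168,.172):print(d["score"],r,c,atz(m,r,c,z),e,atz(m,e[0][1],e[0][0],z))
s=bot.camera("side")
cv2.imwrite("pics/b.png",cv2.resize(np.vstack([im,s]),(480,600)))
E
```

```text
0.3 [ 0.17174772 -0.4693544   0.23097831] [ 9.84658822e-01  1.74490304e-01 -5.29186373e-05 -3.67196175e-04] [-1.22002147e+00  2.40921004e-01  4.56135208e-03  1.33517827e+00
  2.39297158e-05  1.57079494e+00] [ 0.30395069  0.64978769 -0.84044249]
```

View pics/b.png

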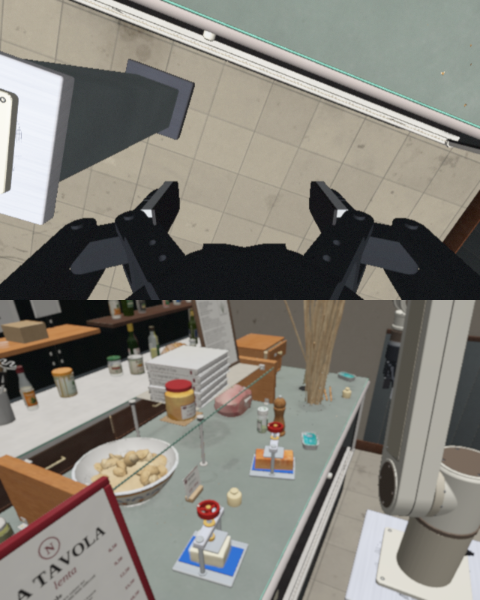

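The move was refused because every row needs all four keys. The arm hasn't moved, and the wrist view shows only floor and counter edge.

Emit:
move_arm(motion=[{"x": 0, "y": 0, "z": -4, "yaw": 0}, {"x": 4, "y": -4.2, "z": -4, "yaw": 0}, {"x": 8, "y": -8.4, "z": -4, "yaw": 0}, {"x": 12, "y": -12.6, "z": -4, "yaw": 0}, {"x": 16, "y": -16.8, "z": -4, "yaw": 0}, {"x": 20, "y": -21, "z": -4, "yaw": 0}, {"x": 24, "y": -25.2, "z": -4, "yaw": 0}, {"x": 28, "y": -29.3, "z": -4, "yaw": 0}, {"x": 32, "y": -33.5, "z": -4, "yaw": 0}, {"x": 36, "y": -37.7, "z": -4, "yaw": 0}, {"x": 40, "y": -41.9, "z": -4, "yaw": 0}, {"x": 44, "y": -46, "z": -4, "yaw": 0}, {"x": 47.5, "y": -50, "z": -4, "yaw": 0}, {"x": 50.7, "y": -53, "z": -4, "yaw": 0}, {"x": 50.7, "y": -53, "z": -4, "yaw": 0}, {"x": 50.7, "y": -53, "z": -4, "yaw": 0}], gripper=1)

```text
clock: 2.45
eef_pos: [0.4708, 0.1878, 0.271]
tool_rot: [0.983, 0.185, -0.002, -0.006]
ft_force: [-0.2, 0.1, 0.2]
grip_width: 0.0854
grasp_force: 0.0
```

```bash
python3 - <<'E'
from h import *
from scipy.spatial.transform import Rotation as R
o=bot.get_obs();m=bot.camera_model("wrist");im=bot.camera("wrist")
p=np.array(o["eef_pos"]);Q=R.from_quat(o["tool_rot"])
print(o["clock"],p,o["joint_pos"])
for d in bot.cut_out("wrist","cheese_wheel_center")[:2]:
    ys,xs=np.nonzero(d["mask"])
    e=cv2.fitEllipse(cv2.convexHull(np.c_[xs,ys].astype(np.int32)))
    w=atz(m,e[0][1],e[0][0],.165);print(d["score"],d["centre"],e,w,Q.inv().apply(w-p)*100)
cv2.imwrite("pics/c.png",im)
E
```

```text
2.45 [0.47084267 0.18779796 0.27103903] [0.37237009 0.24242448 0.11023474 1.43998852 0.01194035 3.14158657]
0.6 [198.6, 309.4] ((309.2969055175781, 195.3998260498047), (58.686187744140625, 59.281707763671875), 60.85183334350586) [0.46453385 0.20221989 0.165     ] [-0.0482787  -1.44616147 10.62200481]
```

View pics/c.png

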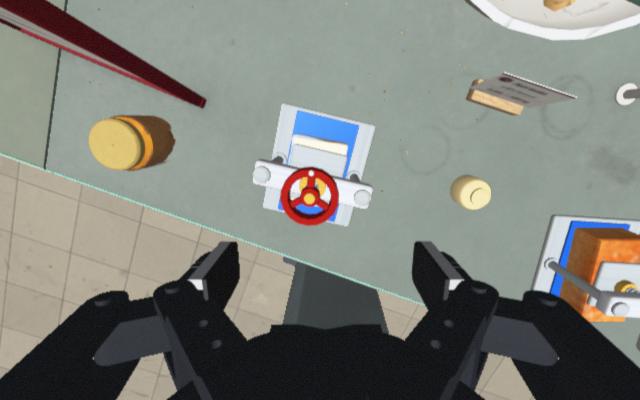

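Wrist view: the red wheel is at (309,195), between the fingers but about 1.4 cm off along tool y. Joint 6 is at its limit. Counterclockwise lowers it, so I start 20° counterclockwise.

Emit:
move_arm(motion=[{"x": 0, "y": -0.7, "z": 0, "yaw": -10}, {"x": 0, "y": -1.5, "z": 0, "yaw": -20}, {"x": 0, "y": -1.5, "z": 4, "yaw": -20}, {"x": 0, "y": -1.5, "z": 7, "yaw": -20}, {"x": 0, "y": -1.5, "z": 7, "yaw": -20}, {"x": 0, "y": -1.5, "z": 7, "yaw": -20}], gripper=1)

```text
clock: 3.3
eef_pos: [0.4661, 0.2027, 0.203]
tool_rot: [0.936, 0.353, 0.001, -0.006]
ft_force: [1.2, -0.2, 0.1]
grip_width: 0.0852
grasp_force: 0.0
```

```bash
python3 - <<'E'
from h import *
from scipy.spatial.transform import Rotation as R
o=bot.get_obs();m=bot.camera_model("wrist");im=bot.camera("wrist")
p=np.array(o["eef_pos"]);Q=R.from_quat(o["tool_rot"])
print(o["clock"],p,o["joint_pos"],Q.as_euler("ZYX",True))
for w in [np.array([.466,.202,.137])]:print(Q.inv().apply(w-p)*100)
for d in bot.cut_out("wrist","cheese_wheel_center")[:2]:
    ys,xs=np.nonzero(d["mask"])
    e=cv2.fitEllipse(cv2.convexHull(np.c_[xs,ys].astype(np.int32)))
    w=atz(m,e[0][1],e[0][0],.165);print(d["score"],d["centre"],e,w,Q.inv().apply(w-p)*100)
cv2.imwrite("pics/d.png",im)
E
```

```text
3.3 [0.46609854 0.20272088 0.20303842] [ 0.40296437  0.26906051 -0.03177127  1.26765123  0.01220563  2.82377184] [  41.2968858    -0.34444038 -179.3771064 ]
[-0.09467666  0.11944149  6.60248349]
```

View pics/d.png

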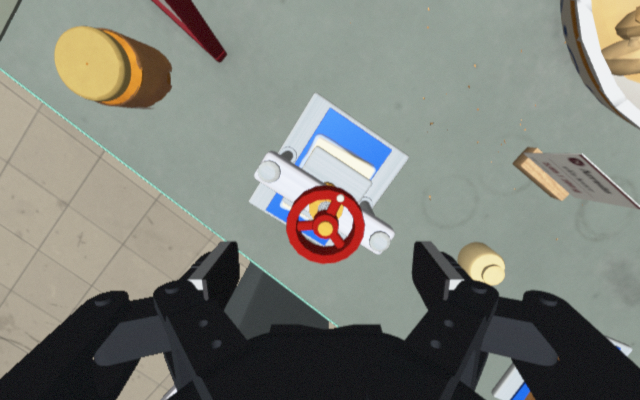

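The wheel is at (325,224), and the fingertip midpoint is at column 325, so it is centred laterally. I descend, then close.

Emit:
move_arm(motion=[{"x": 0, "y": 0, "z": 3, "yaw": 0}, {"x": 0, "y": 0, "z": 5, "yaw": 0}, {"x": 0, "y": 0, "z": 6.6, "yaw": 0}, {"x": 0, "y": 0, "z": 6.6, "yaw": 0}, {"x": 0, "y": 0, "z": 6.6, "yaw": 0}], gripper=1)

```text
clock: 4.03
eef_pos: [0.4662, 0.2041, 0.1369]
tool_rot: [0.936, 0.353, 0.001, -0.006]
ft_force: [1.0, 0.6, -0.0]
grip_width: 0.0855
grasp_force: 0.0
```

Emit:
move_arm(motion=[{"x": 0, "y": 0, "z": 0, "yaw": 0}, {"x": 0, "y": 0, "z": 0, "yaw": 0}, {"x": 0, "y": 0, "z": 0, "yaw": 0}, {"x": 0, "y": 0, "z": 0, "yaw": 0}, {"x": 0, "y": 0, "z": 0, "yaw": 0}, {"x": 0, "y": 0, "z": 0, "yaw": 0}, {"x": 0, "y": 0, "z": 0, "yaw": 0}, {"x": 0, "y": 0, "z": 0, "yaw": 0}], gripper=-1)

```text
clock: 5.03
eef_pos: [0.4659, 0.2038, 0.1367]
tool_rot: [0.936, 0.353, 0.001, -0.006]
ft_force: [-1.3, -0.3, 6.4]
grip_width: 0.0504
grasp_force: 61.4
```

```bash
python3 - <<'E'
from h import *
im=bot.camera("wrist");s=bot.camera("side")
cv2.imwrite("pics/e.png",np.vstack([cv2.resize(im,(480,300)),cv2.resize(s[200:400,150:470],(480,300))]))
o=bot.get_obs();print(o["joint_pos"],o["grip_width"],o["ft_torque"])
E
```

```text
[ 0.40521501  0.31728069 -0.14609288  1.10509472  0.0118732   2.82584101] 0.04990158699644438 [-0.17761469  0.11556276 -0.22473009]
```

View pics/e.png

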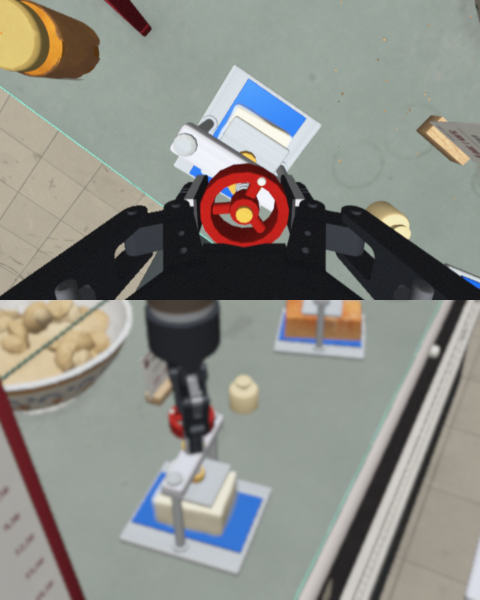

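Held: width 50 mm, 61 N, low wrist force, wheel between the pads. I now turn 60° counterclockwise, rising 0.28 mm per degree.

Emit:
move_arm(motion=[{"x": 0, "y": 0, "z": -0.11, "yaw": -4}, {"x": 0, "y": 0, "z": -0.22, "yaw": -8}, {"x": 0, "y": 0, "z": -0.34, "yaw": -12}, {"x": 0, "y": 0, "z": -0.45, "yaw": -16}, {"x": 0, "y": 0, "z": -0.56, "yaw": -20}, {"x": 0, "y": 0, "z": -0.67, "yaw": -24}, {"x": 0, "y": 0, "z": -0.78, "yaw": -28}, {"x": 0, "y": 0, "z": -0.89, "yaw": -32}, {"x": 0, "y": 0, "z": -1.0, "yaw": -36}, {"x": 0, "y": 0, "z": -1.12, "yaw": -40}, {"x": 0, "y": 0, "z": -1.23, "yaw": -44}, {"x": 0, "y": 0, "z": -1.34, "yaw": -48}, {"x": 0, "y": 0, "z": -1.45, "yaw": -52}, {"x": 0, "y": 0, "z": -1.56, "yaw": -56}, {"x": 0, "y": 0, "z": -1.68, "yaw": -60}, {"x": 0, "y": 0, "z": -1.68, "yaw": -60}])

```text
clock: 7.12
eef_pos: [0.4636, 0.2045, 0.1535]
tool_rot: [0.633, 0.774, 0.003, -0.007]
ft_force: [-6.7, 1.5, 8.9]
grip_width: 0.0501
grasp_force: 61.5
```

```bash
python3 - <<'E'
from h import *
im=bot.camera("wrist");s=bot.camera("side")
cv2.imwrite("pics/f.png",np.vstack([cv2.resize(im,(480,300)),cv2.resize(s[200:400,150:470],(480,300))]))
o=bot.get_obs();print(o["joint_pos"],o["grip_width"],o["ft_force"],o["ft_torque"])
E
```

```text
[ 0.40610919  0.30247037 -0.12020461  1.14933466  0.01551915  1.77775307] 0.050395759066822234 [-6.39087729  2.35920032  8.910862  ] [ 0.1581658   1.64416472 -0.0446273 ]
```

View pics/f.png

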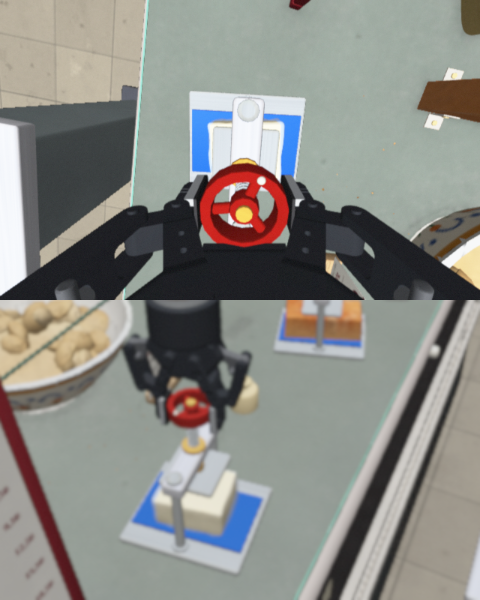

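The wheel turned with the hand: its white dot is still at (261,181), and the plate has risen. I continue gently into the stop.

Emit:
move_arm(motion=[{"x": 0, "y": 0, "z": -0.08, "yaw": -3}, {"x": 0, "y": 0, "z": -0.17, "yaw": -6}, {"x": 0, "y": 0, "z": -0.25, "yaw": -9}, {"x": 0, "y": 0, "z": -0.33, "yaw": -12}, {"x": 0, "y": 0, "z": -0.36, "yaw": -14}, {"x": 0, "y": 0, "z": -0.36, "yaw": -14}, {"x": 0, "y": 0, "z": -0.36, "yaw": -14}])

```text
clock: 8.1
eef_pos: [0.4642, 0.2021, 0.1553]
tool_rot: [0.536, 0.844, 0.002, -0.006]
ft_force: [-4.2, -2.9, 0.7]
grip_width: 0.0502
grasp_force: 81.2
```

```bash
python3 - <<'E'
from h import *
im=bot.camera("wrist")
cv2.imwrite("pics/g.png",im)
o=bot.get_obs();print(o["joint_pos"],o["grip_width"],o["ft_force"],o["ft_torque"])
E
```

```text
[ 0.40397316  0.30174905 -0.11605308  1.15629126  0.01126534  1.53553018] 0.05021797996726252 [-4.37056176 -2.66775888  0.60655274] [-0.64919139  0.97802616 -2.11896761]
```

View pics/g.png

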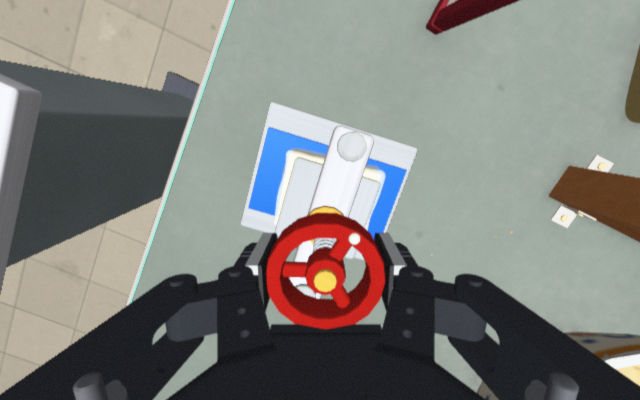

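The moment of −2.1 N m and the slight rim slip (dot now at (354,239)) show the wheel at its stop. I let go and rise.

Emit:
move_arm(motion=[{"x": 0, "y": 0, "z": 0, "yaw": 0}, {"x": 0, "y": 0, "z": 0, "yaw": 0}, {"x": 0, "y": 0, "z": 0, "yaw": 0}, {"x": 0, "y": 0, "z": 0, "yaw": 0}, {"x": 0, "y": 0, "z": 0, "yaw": 0}, {"x": 0, "y": 0, "z": 0, "yaw": 0}, {"x": 0, "y": 0, "z": 0, "yaw": 0}, {"x": 0, "y": 0, "z": -2, "yaw": 0}, {"x": 0, "y": 0, "z": -5, "yaw": 0}, {"x": 0, "y": 0, "z": -8, "yaw": 0}, {"x": 0, "y": 0, "z": -8, "yaw": 0}, {"x": 0, "y": 0, "z": -8, "yaw": 0}], gripper=1)

```text
clock: 9.65
eef_pos: [0.4654, 0.2024, 0.2352]
tool_rot: [0.535, 0.845, 0.003, -0.005]
ft_force: [0.1, 0.5, -0.1]
grip_width: 0.0856
grasp_force: 0.0
```

```bash
python3 - <<'E'
from h import *
im=bot.camera("wrist");s=bot.camera("side")
cv2.imwrite("pics/i.png",np.vstack([cv2.resize(im,(480,300)),cv2.resize(s[200:400,150:470],(480,300))]))
E
```

```text
(no output)
```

View pics/i.png

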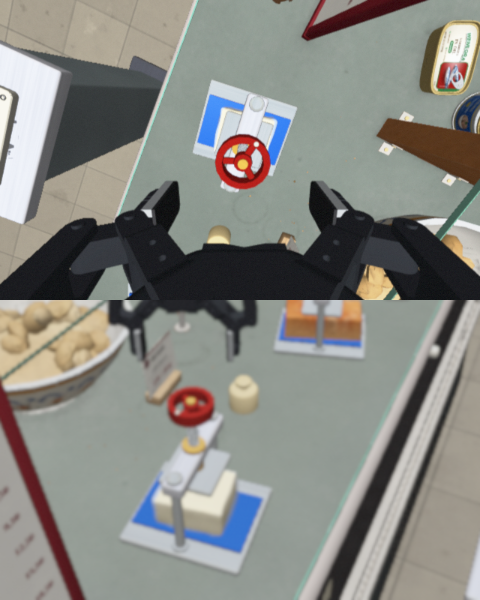

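```bash
python3 - <<'E'
from h import *
im=bot.camera("wrist")
cv2.imwrite("pics/j.png",cv2.resize(im[90:270,230:420],(570,540),interpolation=cv2.INTER_CUBIC))
E
```

```text
(no output)
```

View pics/j.png

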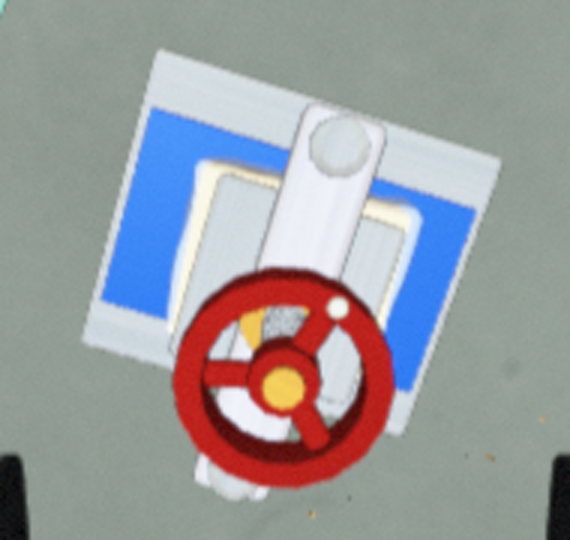

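The white dot is at (338,308), up-right of the hub as it was while held. The wheel stayed at its stop and the hand is clear.

```bash
python3 -c "
from workcell import bot
print(bot.job_done())"
```

```text
the job is handed in; nothing more can be done
None
```

I turned the cheese press's wheel counterclockwise to its upper stop and let go, the hand is clear, the focaccia press was not touched, and the job is handed in (no verdict was returned).

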